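# Tip up the display of the microscope camera console

## Task

Two flat grey instruments with hinged tops stand on the microscopy bench. Raise the flip-up display of the camera console (the one with two round dials and keys on a deck in front of its display) to about 50 degrees from closed, and leave it standing there by itself, never swinging it beyond 75 degrees. Keep the lid of the plain slide box shut.

Things in the scene. Friction and masses are not known exactly. Their poses are not given: they have to be found in the camera images.
- screen (a joint): Angle (rad) of the camera console's flip-up display: 0 = closed (level), growing as its free edge, the one by the dials, rises; range 0 to 1.9, starts at 0 to 0.3. Slab 150 mm from hinge to free edge, 180 wide, 14 thick, glass face down. The stiff hinge stays where it is left; moving it takes 5 to 9 N at the pull.
- screen_pull (a point): Grip point on the display's pull, a dark upright block 20 mm in from the free edge, mid-width: 26 mm along the hinge line, 16 across, 42 tall off the display. Point: on its centre line, 30 mm above the display's top. Axes turn with the display: y along the hinge, -x to the free edge, z out of its top. Pinched along the hinge line, it pivots between fingers that stay pointing down.
- screen_hinge (a point): Middle of the hinge axis, at the display's rear lower edge, 41.5 mm above the bench; axes as screen_pull, which lies at (-130, 0, +44) mm in them. The console is a fixed grey block 220 mm deep, 190 wide, 40 high, at the robot's left or right, its front towards the robot within 0.4 rad; two black dials (32 mm across, 12 high) and keys on its 60 mm front deck.
- box_lid (a joint): Angle (rad) of the slide box's lid, a bystander: 0 = shut, where it starts; grows as it opens. Plain fixed grey box 150 mm deep, 170 wide, 70 high with the lid, which covers it fully and has the same kind of pull; it stands on the other side of the centre line from the console. Loose between them: a glass dish (70 across, 14 high) and a black eyepiece (42 across, 58 high).
There are look-alikes about, which are no part of the job. Leave any purple look-alike of the part that bears box_lid alone.

How it is judged:
At the end, for the whole second after the job is handed in: The console's display stands still at 50 degrees from closed, give or take 10 (0.698 to 1.047 rad), and the slide box's lid is shut (under 0.1 rad) (value of joint screen between 0.698 and 1.047 rad and velocity of joint screen between -0.05 and 0.05 rad/s and value of joint box_lid below 0.1 rad); the robot touches nothing.
It fails at once if the display was swung beyond 75 degrees (value of joint screen above 1.31 rad).
It fails at once if the slide box's lid was opened (value of joint box_lid above 0.1 rad).
It also fails if it takes over 35 s, if anything falls off the work surface, if the arm or the gripper's body presses on something with over 40 N, if the wrist force passes 120 N, or if a joint passes its speed limit or range.

## Robot

A 7-joint arm with a two-finger parallel gripper is mounted at the origin on the work surface. World frame = base frame: x ahead of the robot, y to its left, z up, the work surface at z = 0. Lengths are in m, angles in rad, forces in N, time in s.
With the tool pointing down it reaches from about 0.4 to 0.875 m from the base axis. Payload 19.3 kg.
Tool frame: the origin (TCP) lies between the finger pads; the fingertips stand 17 mm ahead of it and the grasp point (between the pads) lies 2 mm behind it; x points along the fingers, y is the direction in which the jaws open and shut, and the axes are right-handed (so a half turn about x gives the same grasp; the last joint's range is limited). The gripper opens to 85 mm and grips with 20 to 120 N. Pads are 22 mm wide; open, the fingers measure 114 mm over their backs; the gripper's body (76 mm by 85 mm) begins 54 mm behind the grasp point. The pads swing forward as they close: fully open they stand 13 mm farther back than shut.
Start: joints at [-1.297, 0.521, -0.036, 1.599, 0.021, 1.021, -0.113], TCP at [0.211, 0.588, 0.248] pointing down, gripper open.
Joint ranges: [-2.91, 2.91], [-0.3, 2.13], [-1.5, 1.42], [0.17, 2.43], [-1.26, 4.41], [0.16, 1.93], [-2.52, 2.52]. Speed limits (rad/s): [1.89, 1.89, 2.39, 2.39, 3.01, 3.01, 3.01].

## Interface

Orientations are given as [roll, pitch, yaw] about the fixed x, y, z axes, in that order (R = Rz(yaw) Ry(pitch) Rx(roll)).
In Python, from workcell import bot gives the robot as it stands.
- The arm moves only by the shell command python3 -m creep 'ROWS' [FORCE]. ROWS is JSON, a list of rows, each an object of numbers: "wx", "wy", "wz": the turn, a rotation vector about the tool's x, y, z in degrees; "tx", "ty", "tz": the shift along the tool's x, y, z in m; "claw": the closure, from 0 (fully open) to 1 (shut). A call has 1 to 8 rows; each row is the pose to reach, as a shift and turn from the pose measured when the call began, along the tool's axes at that moment; what a row does not reach only later rows make up. A row lasts 1/10 s, in which the tool goes at most 50 mm and 8.59 degrees, less where a joint would pass 70% of its speed; a pose out of reach is approached as far as the arm can. A call with a gripper value outside its range is refused whole. The fingers move at their own pace and stop on an object; FORCE is the grip in N (left out, the last holds). Time passes only in rows, so rows that repeat a pose let the fingers close. It gives the time, the measured TCP pose, the force and the opening at its end, in the units of the state.
- bot.observe(): the state, without advancing time (a new reading comes with each control period).
- bot.grab_frame(name): name is "side" or "top" or "wrist"; returns the picture (420x560x3 uint8, blue, green, red); there is no depth.
- bot.get_calibration(name): a dict with "fx", "fy", "cx", "cy" (pixels), "dist_coeffs" ([k1, k2, p1, p2, k3] as OpenCV has them; the pictures are not rectified), "R" (3x3) and "t" (3): a world point X has camera coordinates R X + t. Camera axes: x right, y down, z forward; pixel columns grow to the right and rows downward; lengths in m; the calibration is good to about 2 mm. A picture is of the moment at which its call begins: read the wrist's pose just before it. get_calibration takes no time and is no camera call; for the wrist camera it gives the pose at the moment of the call.
- bot.job_done(): hands the job in, once; it reports no verdict.
The state is a dict: "clock": time; "qpos": joint angles; "qd": joint speeds; "joint_efforts": joint torques, N m; "position": TCP position; "tool_rot": TCP orientation; "force": force on the tool from outside, world axes, zero at the start; "moment": the same for the moment, N m; "grip_width": finger opening in m.
Only numpy, scipy, OpenCV 4.12 (cv2) and the standard library are available. Lean on these libraries where they do the work, as an engineer would, in place of code of your own. Each camera call takes 0.05 s, during which the arm holds its last target.

## Working session

There is one attempt and no reset: what is moved stays moved. The work goes in short steps, Python scripts to look and compute and a shell command to move; the robot and the scene stay as the last step left them, time stands still between calls to the robot, and variables do not carry over. Pictures are saved under pics/ and viewed, and the job is handed in when it is done.

```bash
mkdir -p pics; ls
python3 - <<'E'
from workcell import bot
import cv2,numpy as np
s=bot.observe(); print({k:np.round(v,3).tolist() for k,v in s.items()})
for n in("side","top"):
    c=bot.get_calibration(n); print(n,{k:np.round(v,3).tolist() for k,v in c.items()})
    cv2.imwrite(f"pics/{n}0.png",bot.grab_frame(n))
E
```

```text
pics
{'clock': 0.0, 'qpos': [-1.297, 0.522, -0.036, 1.6, 0.021, 1.021, -0.113], 'qd': [0.0, -0.001, -0.0, 0.001, 0.001, -0.0, 0.0], 'joint_efforts': [0.0, -92.712, 1.98, -36.992, 0.018, 0.008, -0.0], 'position': [0.211, 0.588, 0.248], 'tool_rot': [-1.516, 1.57, -1.86], 'force': [0.13, 0.228, 0.152], 'moment': [0.004, 0.027, 0.058], 'grip_width': 0.086}
side {'fx': 506.935, 'fy': 506.935, 'cx': 277.682, 'cy': 206.088, 'dist_coeffs': [-0.129, 0.0, 0.0, 0.0, 0.0], 'R': [[0.925, -0.38, -0.015], [-0.228, -0.522, -0.822], [0.304, 0.763, -0.57]], 't': [-0.434, 0.23, 1.102]}
top {'fx': 446.474, 'fy': 446.474, 'cx': 283.15, 'cy': 203.553, 'dist_coeffs': [-0.042, 0.0, 0.0, 0.0, 0.0], 'R': [[0.024, -1.0, -0.008], [-0.997, -0.024, -0.071], [0.071, 0.01, -0.997]], 't': [0.062, 0.505, 1.218]}
```

View pics/top0.png

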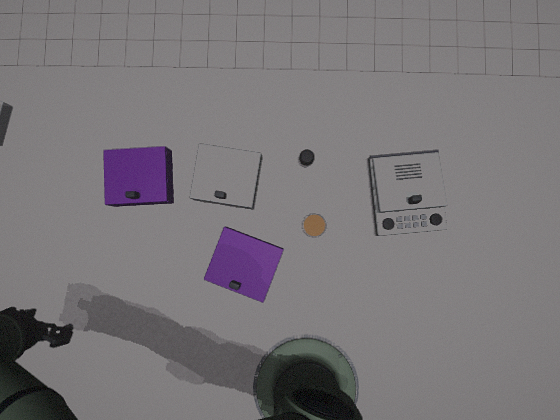

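View pics/side0.png

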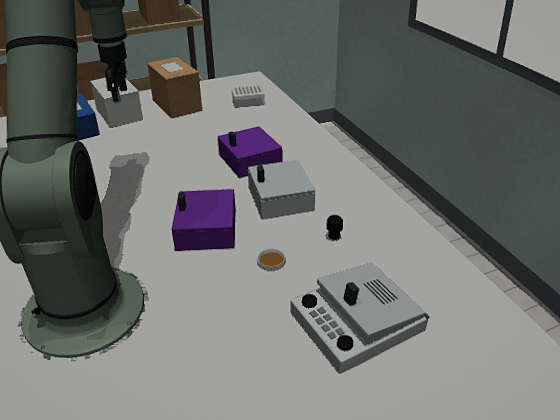

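The console is on the robot's right: dials at about (388,223) and (436,219) in the top view, pull at (414,199). In the side view the pull is at (351,293). I'll zoom in to measure it.

Run:
```python
import cv2
t=cv2.imread("pics/top0.png")[140:245,355:460]; cv2.imwrite("pics/tz.png",cv2.resize(t,None,fx=5.5,fy=5.5,interpolation=cv2.INTER_CUBIC))
t=cv2.imread("pics/side0.png")[255:375,280:440]; cv2.imwrite("pics/sz.png",cv2.resize(t,None,fx=5,fy=5,interpolation=cv2.INTER_CUBIC))
```

```text
(no output)
```

View pics/tz.png

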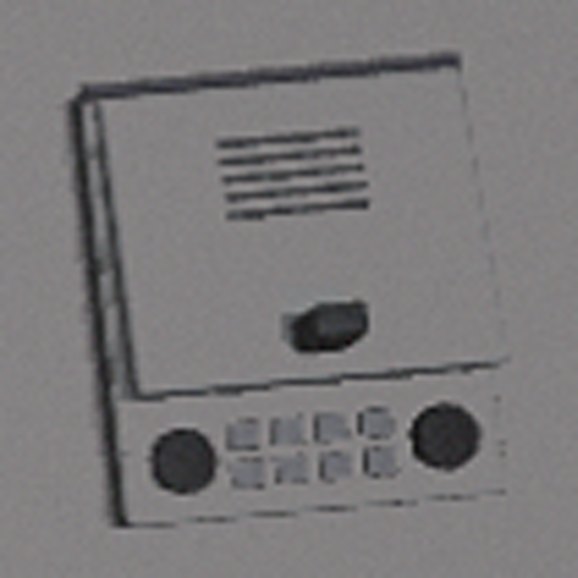

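View pics/sz.png

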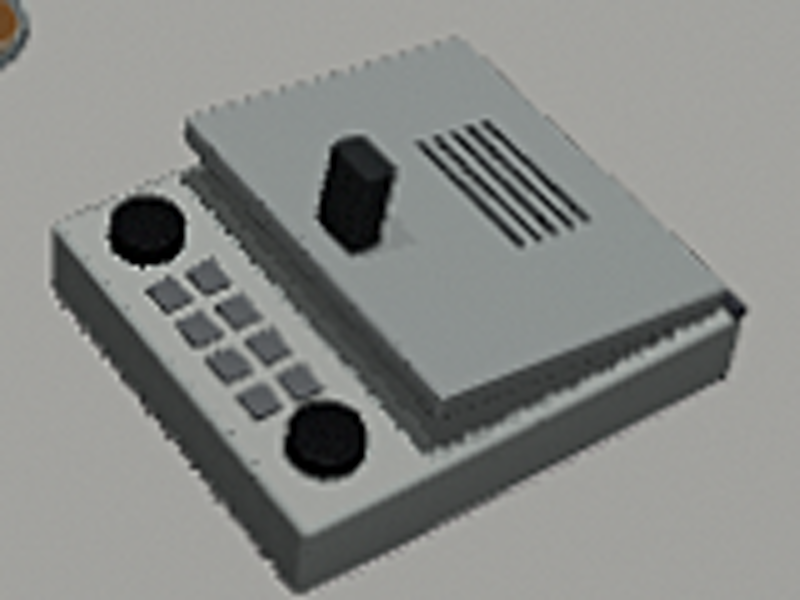

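```bash
cat > h.py <<'E'
from workcell import bot
import cv2,numpy as np
from scipy.optimize import least_squares
from scipy.spatial.transform import Rotation as Ro
def proj(c,X):
    K=np.array([[c['fx'],0,c['cx']],[0,c['fy'],c['cy']],[0,0,1.]])
    return cv2.projectPoints(np.array(X,float).reshape(-1,1,3),cv2.Rodrigues(np.array(c['R']))[0],np.array(c['t'],float),K,np.array(c['dist_coeffs'],float))[0].reshape(-1,2)
def disp(p,L):  # p: x,y,yaw,ang ; L display-frame pts
    return Ro.from_euler('z',p[2]).apply(Ro.from_euler('y',p[3]).apply(L))+[p[0],p[1],.0415]
def cons(p,L): return Ro.from_euler('z',p[2]).apply(L)+[p[0],p[1],0]
E
cat > fit.py <<'E'
from h import *
cs,ct=bot.get_calibration('side'),bot.get_calibration('top')
S=lambda a:(np.array(a)+.5)/5-.5+[280,255]
T=lambda a:(np.array(a)+.5)/5.5-.5+[355,140]
D=np.array([[-.15,.09,.014],[-.15,-.09,.014],[0,-.09,.014],[0,.09,.014],[-.13,0,.056]])
sD=S([(187,122),(440,403),(727,295),(455,38),(364,157)])
tD=T([(135,397),(505,363),(460,62),(97,97),(343,320)])
sC=S([(52,230),(300,533)]); tC=T([(120,524),(503,492)])
def f(p):
    C=cons(p,np.array([[-p[4],.095,.04],[-p[4],-.095,.04]]))
    d=disp(p,D)
    return np.concatenate([proj(cs,d)-sD,proj(ct,d)-tD,proj(cs,C)-sC,proj(ct,C)-tC]).ravel()
r=least_squares(f,[.6,-.28,0,.15,.21],loss='soft_l1')
print(np.round(r.x,4));print(np.round(f(r.x).reshape(-1,2),1).tolist())
print('pull',disp(r.x,np.array([[-.13,0,.044]])))
s=bot.observe();Rt=Ro.from_euler('xyz',s['tool_rot']).as_matrix();print(np.round(Rt,3), s['position'])
E
python3 fit.py
```

```text
[ 0.6404 -0.254   0.1097  0.1283  0.209 ]
[[-0.8, -0.7], [-0.5, -0.2], [0.4, -1.0], [1.2, -0.1], [-0.4, 0.4], [0.2, -0.4], [0.3, -0.0], [-0.1, 0.7], [0.1, -0.1], [-0.5, -0.0], [-0.4, -1.7], [0.5, 0.7], [0.8, 0.2], [0.5, -0.1]]
pull [[ 0.51780198 -0.26754394  0.1017674 ]]
[[-0.     0.337  0.941]
 [-0.001  0.941 -0.337]
 [-1.    -0.001  0.   ]] [0.21059019 0.58815385 0.24779734]
```

```bash
python3 -m creep '[{"wx":8,"ty":-0.027,"tz":0.04},{"wx":16,"ty":-0.054,"tz":0.08},{"wx":24,"ty":-0.081,"tz":0.12},{"wx":32,"ty":-0.108,"tz":0.16},{"wx":40,"ty":-0.135,"tz":0.2},{"wx":48,"ty":-0.162,"tz":0.24},{"wx":56,"ty":-0.189,"tz":0.28},{"wx":64,"ty":-0.216,"tz":0.32}]' 40
cat > rel.py <<'E'
from h import *
import sys
# world target xyz -> current tool axes; and turn about x for jaw axis along hinge
s=bot.observe();R=Ro.from_euler('xyz',s['tool_rot']).as_matrix()
t=np.array([float(v) for v in sys.argv[1:4]]); yaw=float(sys.argv[4])
y=np.array([np.sin(yaw),-np.cos(yaw),0])  # jaw (half-turn version)
Rd=np.column_stack([[0,0,-1],y,np.cross([0,0,-1],y)])
print('shift',np.round(R.T@(t-s['position']),4),'rotvec',np.round(np.degrees(Ro.from_matrix(R.T@Rd).as_rotvec()),1))
print('pos',np.round(s['position'],4),'q',np.round(s['qpos'],2),'F',np.round(s['force'],1),'t',s['clock'],'w',s['grip_width'])
E
python3 rel.py .5178 -.2675 .2 .1097
```

```text
shift [ 0.0485 -0.702   0.5777] rotvec [1.54e+02 1.00e-01 0.00e+00]
pos [0.2106 0.5882 0.2478] q [-1.3   0.52 -0.04  1.6   0.02  1.02 -0.11] F [-0.1 -0.9 -0.1] t 0.1 w 0.08526863568236114$[0]: bad value
```

The call was refused. It probably needs every field in each row, so I'll give them all.

```bash
python3 -m creep '[{"wx":8,"wy":0,"wz":0,"tx":0,"ty":-0.027,"tz":0.04,"claw":0},{"wx":16,"wy":0,"wz":0,"tx":0,"ty":-0.054,"tz":0.08,"claw":0},{"wx":24,"wy":0,"wz":0,"tx":0,"ty":-0.081,"tz":0.12,"claw":0},{"wx":32,"wy":0,"wz":0,"tx":0,"ty":-0.108,"tz":0.16,"claw":0},{"wx":40,"wy":0,"wz":0,"tx":0,"ty":-0.135,"tz":0.2,"claw":0},{"wx":48,"wy":0,"wz":0,"tx":0,"ty":-0.162,"tz":0.24,"claw":0},{"wx":56,"wy":0,"wz":0,"tx":0,"ty":-0.189,"tz":0.28,"claw":0},{"wx":64,"wy":0,"wz":0,"tx":0,"ty":-0.216,"tz":0.32,"claw":0}]' 40
python3 rel.py .5178 -.2675 .2 .1097
```

```text
clock: 0.9
position: [0.4398, 0.2752, 0.2481]
tool_rot: [-0.409, 1.57, -1.876]
force: [1.0, 1.7, -0.7]
grip_width: 0.0854
shift [0.0485 0.021  0.5478] rotvec [89.7  0.  -0. ]
pos [0.4398 0.2752 0.2481] q [-0.91  0.37  0.31  1.89 -0.14  0.91 -0.43] F [ 1.   1.7 -0.7] t 0.9 w 0.08542204055277579
```

```bash
python3 -m creep '[{"wx":8,"wy":0,"wz":0,"tx":0,"ty":0.003,"tz":0.045,"claw":0},{"wx":16,"wy":0,"wz":0,"tx":0,"ty":0.005,"tz":0.09,"claw":0},{"wx":24,"wy":0,"wz":0,"tx":0,"ty":0.008,"tz":0.135,"claw":0},{"wx":32,"wy":0,"wz":0,"tx":0,"ty":0.01,"tz":0.18,"claw":0},{"wx":40,"wy":0,"wz":0,"tx":0,"ty":0.012,"tz":0.225,"claw":0},{"wx":48,"wy":0,"wz":0,"tx":0,"ty":0.015,"tz":0.27,"claw":0},{"wx":56,"wy":0,"wz":0,"tx":0,"ty":0.018,"tz":0.315,"claw":0},{"wx":64,"wy":0,"wz":0,"tx":0,"ty":0.02,"tz":0.36,"claw":0}]' 40
python3 rel.py .5178 -.2675 .2 .1097
```

```text
clock: 1.7
position: [0.4972, -0.0824, 0.2484]
tool_rot: [0.864, 1.57, -1.725]
force: [0.9, 1.0, 0.8]
grip_width: 0.0858
shift [0.0485 0.1683 0.0796] rotvec [25.4  0.  -0. ]
pos [ 0.4972 -0.0824  0.2484] q [-0.46  0.4   0.66  1.94 -0.31  0.91 -0.66] F [0.9 1.  0.8] t 1.7 w 0.08575932374105964
```

```bash
python3 -m creep '[{"wx":6,"wy":0,"wz":0,"tx":0.01,"ty":0.04,"tz":0.019,"claw":0},{"wx":12,"wy":0,"wz":0,"tx":0.02,"ty":0.08,"tz":0.038,"claw":0},{"wx":18,"wy":0,"wz":0,"tx":0.03,"ty":0.12,"tz":0.057,"claw":0},{"wx":24,"wy":0,"wz":0,"tx":0.04,"ty":0.15,"tz":0.071,"claw":0},{"wx":25.4,"wy":0,"wz":0,"tx":0.0485,"ty":0.168,"tz":0.0796,"claw":0},{"wx":25.4,"wy":0,"wz":0,"tx":0.0485,"ty":0.168,"tz":0.0796,"claw":0},{"wx":25.4,"wy":0,"wz":0,"tx":0.0485,"ty":0.168,"tz":0.0796,"claw":0}]' 40
python3 rel.py .5178 -.2675 .1 .1097
python3 - <<'E'
from h import *
c=bot.get_calibration('wrist');f=bot.grab_frame('wrist')
p=[.6404,-.254,.1097,.1283]
P=disp(p,np.array([[-.15,.09,.014],[-.15,-.09,.014],[0,-.09,.014],[0,.09,.014],[-.122,.013,.056],[-.122,-.013,.056],[-.138,-.013,.056],[-.138,.013,.056]]))
q=proj(c,P)
print(q.round())
for u in q: cv2.circle(f,tuple(int(v) for v in u.round()),3,(0,0,255),1)
cv2.imwrite('pics/w1.png',f)
cv2.imwrite('pics/s1.png',bot.grab_frame('side'))
E
```

```text
clock: 2.4
position: [0.5174, -0.2672, 0.1996]
tool_rot: [0.223, 1.57, -2.809]
force: [-1.1, 0.4, -0.1]
grip_width: 0.0858
shift [ 0.0996  0.0004 -0.0005] rotvec [-0.   0.1 -0. ]
pos [ 0.5174 -0.2672  0.1996] q [-0.1   0.62  0.7   1.79 -0.49  0.92 -0.64] F [-1.1  0.4 -0.1] t 2.4 w 0.08578590999690909
[[180. 232.]
 [379. 232.]
 [388.  56.]
 [172.  57.]
 [263. 209.]
 [297. 209.]
 [297. 230.]
 [263. 230.]]
```

View pics/w1.png

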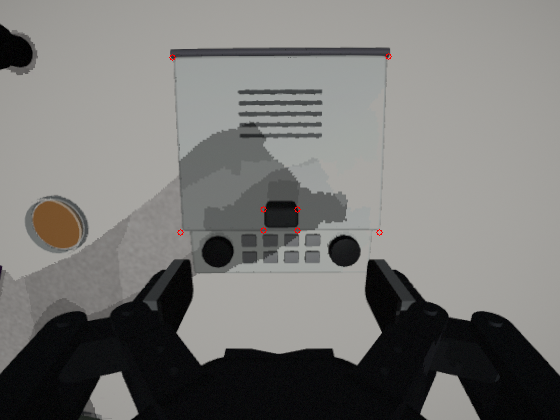

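View pics/s1.png

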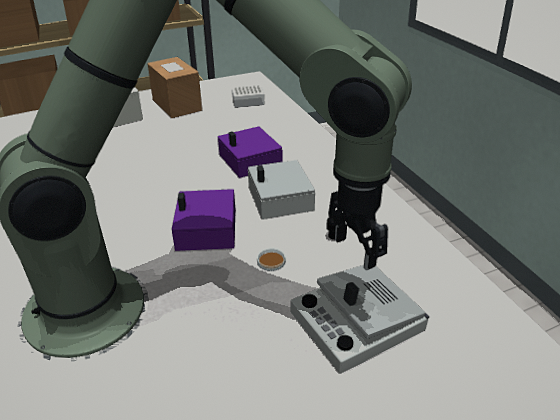

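The wrist view shows the overlay agreeing with the pull at about (281,215) to within about 2 mm. The dials are at (217,251) and (344,250), and the pull is centred between the fingers. Descending now.

```bash
python3 -m creep '[{"wx":0,"wy":0,"wz":0,"tx":0.03,"ty":0,"tz":0,"claw":0},{"wx":0,"wy":0,"wz":0,"tx":0.06,"ty":0,"tz":0,"claw":0},{"wx":0,"wy":0,"wz":0,"tx":0.085,"ty":0,"tz":0,"claw":0.2},{"wx":0,"wy":0,"wz":0,"tx":0.098,"ty":0,"tz":0,"claw":0.3},{"wx":0,"wy":0,"wz":0,"tx":0.098,"ty":0,"tz":0,"claw":0.4},{"wx":0,"wy":0,"wz":0,"tx":0.098,"ty":0,"tz":0,"claw":0.4}]' 40
python3 rel.py .5178 -.2675 .1 .1097
python3 - <<'E'
from h import *
cv2.imwrite('pics/w2.png',bot.grab_frame('wrist'))
E
```

```text
clock: 3.1
position: [0.5183, -0.2663, 0.1032]
tool_rot: [2.497, 1.57, -0.533]
force: [-0.0, -0.0, 0.4]
grip_width: 0.0511
shift [0.0032 0.0011 0.0007] rotvec [ 0.1 -0.  -0. ]
pos [ 0.5183 -0.2663  0.1032] q [-0.03  0.74  0.6   1.85 -0.6   0.74 -0.55] F [-0.  -0.   0.4] t 3.1 w 0.051070255855710574
```

View pics/w2.png

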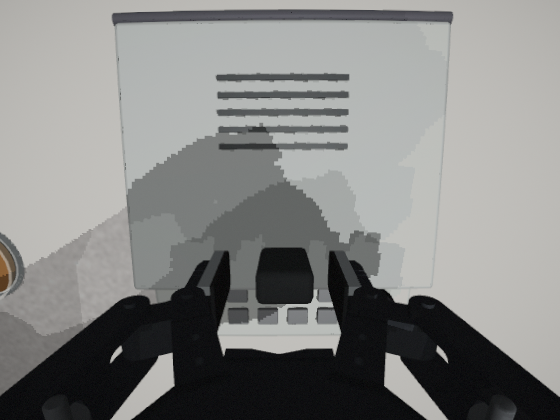

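The pull, at about (284,275), sits midway between the pads. Closing.

```bash
python3 -m creep '[{"wx":0,"wy":0,"wz":0,"tx":0.002,"ty":0.001,"tz":0,"claw":0.7},{"wx":0,"wy":0,"wz":0,"tx":0.002,"ty":0.001,"tz":0,"claw":1},{"wx":0,"wy":0,"wz":0,"tx":0.002,"ty":0.001,"tz":0,"claw":1},{"wx":0,"wy":0,"wz":0,"tx":0.002,"ty":0.001,"tz":0,"claw":1},{"wx":0,"wy":0,"wz":0,"tx":0.002,"ty":0.001,"tz":0,"claw":1}]' 40
python3 rel.py .5178 -.2675 .1 .1097
```

```text
clock: 3.65
position: [0.5192, -0.2686, 0.1024]
tool_rot: [2.381, 1.566, -0.65]
force: [0.7, -6.1, 2.6]
grip_width: 0.0254
shift [ 0.0024 -0.0013  0.0012] rotvec [ 0.1 -0.2 -0.2]
pos [ 0.5192 -0.2686  0.1024] q [-0.02  0.74  0.59  1.85 -0.6   0.73 -0.55] F [ 0.7 -6.1  2.6] t 3.65 w 0.025375729925732764
```

Gripped at 25.4 mm. Now I'll lift along the arc in two calls, checking the angle between them.

```bash
python3 -m creep '[{"wx":0,"wy":0,"wz":0,"tx":-0.007,"ty":0,"tz":-0.004,"claw":1},{"wx":0,"wy":0,"wz":0,"tx":-0.0145,"ty":0,"tz":-0.0085,"claw":1},{"wx":0,"wy":0,"wz":0,"tx":-0.0215,"ty":0,"tz":-0.0135,"claw":1},{"wx":0,"wy":0,"wz":0,"tx":-0.028,"ty":0,"tz":-0.019,"claw":1},{"wx":0,"wy":0,"wz":0,"tx":-0.0345,"ty":0,"tz":-0.025,"claw":1},{"wx":0,"wy":0,"wz":0,"tx":-0.0405,"ty":0,"tz":-0.031,"claw":1},{"wx":0,"wy":0,"wz":0,"tx":-0.0405,"ty":0,"tz":-0.031,"claw":1},{"wx":0,"wy":0,"wz":0,"tx":-0.0405,"ty":0,"tz":-0.031,"claw":1}]' 40
python3 rel.py .5178 -.2675 .1 .1097
python3 - <<'E'
from h import *
f=bot.grab_frame('side')[230:380,260:460]
cv2.imwrite('pics/s3.png',cv2.resize(f,None,fx=4,fy=4,interpolation=cv2.INTER_CUBIC))
E
```

```text
clock: 4.45
position: [0.5505, -0.2651, 0.1438]
tool_rot: [2.527, 1.565, -0.503]
force: [-2.2, -1.4, 5.0]
grip_width: 0.0255
shift [ 0.0436 -0.0014  0.033 ] rotvec [ 0.1 -0.3 -0.2]
pos [ 0.5505 -0.2651  0.1438] q [-0.07  0.72  0.64  1.76 -0.56  0.85 -0.62] F [-2.2 -1.4  5. ] t 4.45 w 0.025539451709976065
```

View pics/s3.png

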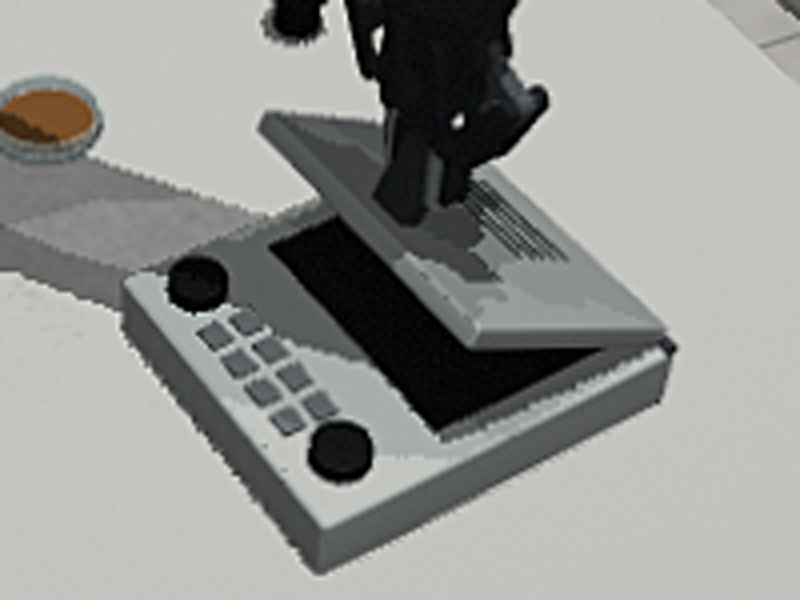

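The display is following the arc, at about 0.5 rad with its near free corner at about (472,345) in the crop. Continuing to about 0.88.

```bash
python3 -m creep '[{"wx":0,"wy":0,"wz":0,"tx":-0.0045,"ty":0,"tz":-0.0053,"claw":1},{"wx":0,"wy":0,"wz":0,"tx":-0.0087,"ty":0,"tz":-0.0107,"claw":1},{"wx":0,"wy":0,"wz":0,"tx":-0.0125,"ty":0,"tz":-0.0164,"claw":1},{"wx":0,"wy":0,"wz":0,"tx":-0.0162,"ty":0,"tz":-0.0222,"claw":1},{"wx":0,"wy":0,"wz":0,"tx":-0.0195,"ty":0,"tz":-0.028,"claw":1},{"wx":0,"wy":0,"wz":0,"tx":-0.0226,"ty":0,"tz":-0.0344,"claw":1},{"wx":0,"wy":0,"wz":0,"tx":-0.0268,"ty":0,"tz":-0.0446,"claw":1},{"wx":0,"wy":0,"wz":0,"tx":-0.0268,"ty":0,"tz":-0.0446,"claw":1}]' 40
python3 rel.py .5178 -.2675 .1 .1097
python3 - <<'E'
from h import *
f=bot.grab_frame('side')[230:380,260:460]
cv2.imwrite('pics/s4.png',cv2.resize(f,None,fx=4,fy=4,interpolation=cv2.INTER_CUBIC))
E
```

```text
clock: 5.3
position: [0.5959, -0.2598, 0.1711]
tool_rot: [2.54, 1.564, -0.489]
force: [2.4, -1.0, -2.2]
grip_width: 0.0252
shift [ 0.0707 -0.0013  0.0788] rotvec [ 0.1 -0.3 -0.2]
pos [ 0.5959 -0.2598  0.1711] q [-0.09  0.75  0.66  1.63 -0.54  0.95 -0.69] F [ 2.4 -1.  -2.2] t 5.3 w 0.0252382536804932
```

View pics/s4.png

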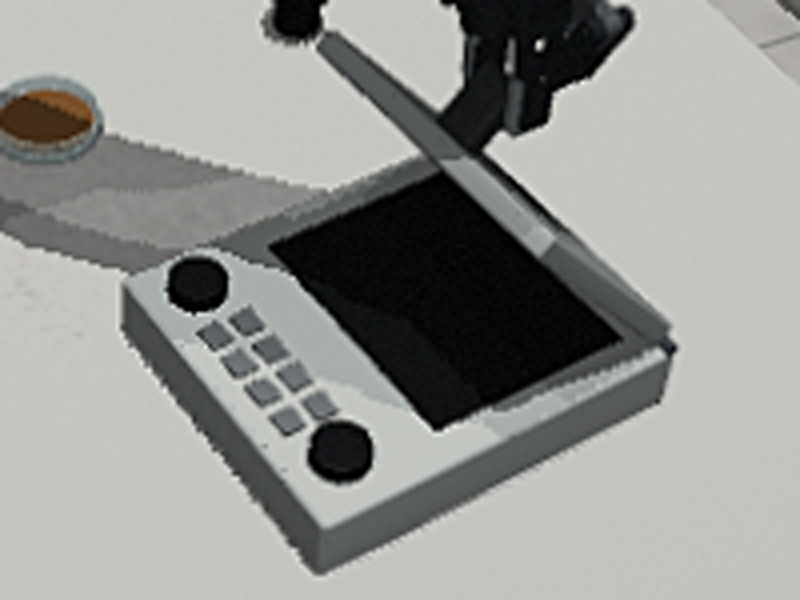

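The display's near free-edge corner is now at about (555,235) in the crop. I'll work out the angle from that.

Run:
```python
from h import *
c=bot.get_calibration('side')
for a in (.7,.8,.85,.9,.95,1.0):
    q=proj(c,disp([.6404,-.254,.1097,a],np.array([[-.15,-.09,.014],[-.15,-.09,0],[-.15,.09,0]])))
    print(a,((q-[260,230]+.5)*4-.5).round().tolist(),disp([.6404,-.254,.1097,a],np.array([[-.13,0,.044]])).round(4))
```

```text
0.7 [[518.0, 278.0], [500.0, 301.0], [283.0, 83.0]] [[ 0.5697 -0.2618  0.1589]]
0.8 [[540.0, 253.0], [520.0, 276.0], [300.0, 60.0]] [[ 0.5817 -0.2605  0.1654]]
0.85 [[552.0, 241.0], [531.0, 264.0], [310.0, 49.0]] [[ 0.588  -0.2598  0.1682]]
0.9 [[564.0, 229.0], [542.0, 252.0], [320.0, 38.0]] [[ 0.5943 -0.2591  0.1707]]
0.95 [[576.0, 218.0], [554.0, 240.0], [330.0, 28.0]] [[ 0.6008 -0.2584  0.1728]]
1.0 [[588.0, 207.0], [566.0, 228.0], [340.0, 18.0]] [[ 0.6074 -0.2576  0.1747]]
```

It stands at about 0.90 rad. Releasing gently and retreating upward.

```bash
python3 -m creep '[{"wx":0,"wy":0,"wz":0,"tx":0,"ty":0,"tz":0,"claw":0.6},{"wx":0,"wy":0,"wz":0,"tx":0,"ty":0,"tz":0,"claw":0.45},{"wx":0,"wy":0,"wz":0,"tx":0,"ty":0,"tz":0,"claw":0.3},{"wx":0,"wy":0,"wz":0,"tx":0,"ty":0,"tz":0,"claw":0.3},{"wx":0,"wy":0,"wz":0,"tx":-0.02,"ty":0,"tz":0,"claw":0.3},{"wx":0,"wy":0,"wz":0,"tx":-0.05,"ty":0,"tz":0,"claw":0.3},{"wx":0,"wy":0,"wz":0,"tx":-0.09,"ty":0,"tz":0,"claw":0.3},{"wx":0,"wy":0,"wz":0,"tx":-0.13,"ty":0,"tz":0,"claw":0.3}]' 20
python3 rel.py .5178 -.2675 .1 .1097
python3 - <<'E'
from h import *
f=bot.grab_frame('side'); cv2.imwrite('pics/s5full.png',f)
cv2.imwrite('pics/s5.png',cv2.resize(f[230:380,260:460],None,fx=4,fy=4,interpolation=cv2.INTER_CUBIC))
E
```

```text
clock: 6.15
position: [0.5946, -0.2594, 0.3025]
tool_rot: [2.572, 1.564, -0.458]
force: [-0.6, 0.6, -0.0]
grip_width: 0.0599
shift [ 0.202  -0.0012  0.0784] rotvec [ 0.1 -0.3 -0.2]
pos [ 0.5946 -0.2594  0.3025] q [-0.14  0.62  0.76  1.5  -0.44  1.19 -0.77] F [-0.6  0.6 -0. ] t 6.15 w 0.05993734678442784
```

View pics/s5.png

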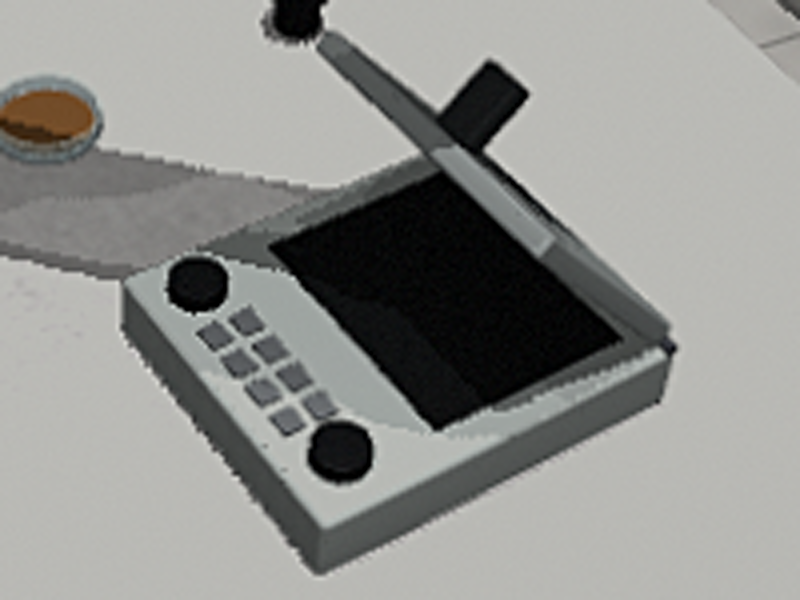

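View pics/s5full.png

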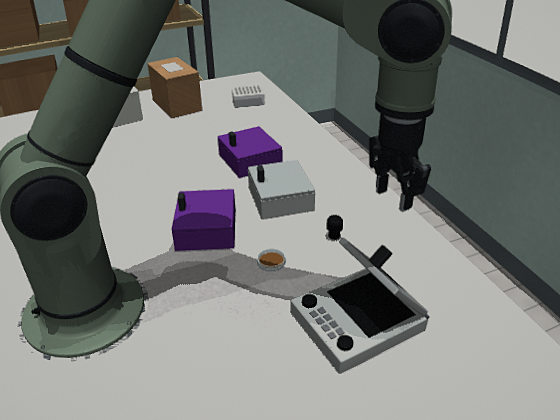

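The display stands on its own with its corner unmoved, at about 0.90 rad (51 to 52°). The slide box lid at (283,170) is shut, and the gripper is clear. Handing in.

```bash
python3 -m creep '[{"wx":0,"wy":0,"wz":0,"tx":0,"ty":0,"tz":0,"claw":0.3},{"wx":0,"wy":0,"wz":0,"tx":0,"ty":0,"tz":0,"claw":0.3}]' 20
python3 -c "
from workcell import bot
bot.job_done()"
```

```text
clock: 6.4
position: [0.5961, -0.2609, 0.3097]
tool_rot: [2.65, 1.556, -0.381]
force: [0.2, -0.0, -1.0]
grip_width: 0.0597
the job is handed in; nothing more can be done
```

I raised the camera console's display by its pull to about 0.90 rad (roughly 51°), released it and handed the job in at 6.4 s on the robot's clock.

- **Display angle:** I read the angle from the side picture before letting go. After release, the display's corners were at the same pixels, so it stayed where I left it. It never came near the 75° limit.
- **Slide box and surroundings:** In the last picture the lid was shut, and nothing else had been disturbed.
- **Gripper:** It was about 14 cm above the pull's grip point, with the measured force near zero.
- **Checks that failed:** The first move call was refused because its rows left out some fields, and nothing moved. No check disagreed, but the angle comes only from the side picture and the arm's position, with no direct joint reading.

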